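Wedge the welding turntable until it stops rocking

TASK

The welding turntable rocks because one of its four feet has lost its black rubber pad and hangs clear of the bench. Push the red steel wedge along the bench, thin end first, under that bare foot until it is snug and all four feet carry, without shoving the turntable aside or jacking it up off its other pads, then let go of the wedge and press down firmly (at least 10 newtons) on top of that foot with the fingertips to prove that it no longer rocks. Only push and press: pick nothing up, leave the other things on the bench where they are, and finish clear of everything with the wedge still snug.

Things in the scene. Friction and masses are not known exactly. Their poses are not given: they have to be found in the camera images.
- turntable: welding turntable, about 8 kg: cross of dark flat steel bars, blue housing 150 x 150 mm (27 to 127 mm high), steel faceplate 170 mm across (142 to 154 mm high), pipe stub to 214 mm. Origin: at bench level under the middle of the bare foot; x points from there to the turntable's centre line, 155 mm away, z up. The other feet stand on rubber pads 7 mm high. A press of 6 to 10 N on the bare foot rocks it
- bare_foot (a point): centre of the underside of the bare foot: flat steel block 50 mm long (along the turntable's x), 45 mm wide, with no rubber pad. It hangs about 6 mm above the bench; raised over 7.4 mm, it would lift the side pads off (the pads are springy and give about 0.7 mm under the weight). Its outer edge is 25 mm from this point along the turntable's -x; same axes as the turntable
- bare_foot_top (a point): centre of the flat top of the bare foot, 20 mm above its underside, about 27 mm above the bench: where to press. Horizontally the faceplate's rim (142 mm up and more) is 70 mm away from it, the housing 80 mm
- wedge: red steel wedge on the bench, 0.22 kg, 90 mm long (x), 45 mm wide (y), 12 mm thick at the back falling evenly to 2 mm at the thin end. Origin: centre of its underside; x points to the thin end. It starts 40 to 80 mm before the bare foot, thin end roughly towards it. It meets the foot when the thin end is 31 to 36 mm under it, tightens over the next few mm (a steady push of 5 to 20 N leaves it snug) and stays by friction
- wedge_tip (a point): middle of the wedge's thin end, 1 mm above the bench, 45 mm from its origin along its +x
- wedge_back (a point): middle of the wedge's upright back face (45 mm wide, 12 mm high), 6 mm above the bench, 45 mm from its origin along its -x: the face to push
- tin: bystander: steel tin with a yellow band, 64 mm across, 105 mm high, standing. Origin: centre of its underside
- magnet: bystander: orange arrow-shaped welding magnet, 80 x 80 x 16 mm, lying flat. Origin: centre of its underside
- hammer: bystander: hammer with a green handle, 260 mm long, lying along its x. Origin: below the middle of its length
- wire_brush: bystander: wire brush with a wooden handle, 220 mm long, lying along its x. Origin: below the middle of its length
There are look-alikes about, which are no part of the job. Of the things like the wedge, leave any that is turquoise or yellow; of the rest the smaller one is meant.

How it is judged:
By the outcome, as a careful person would: the job done as asked, in the order asked, and still so for the second after the job is handed in, with the robot touching nothing.
It also fails if it takes over 61 s, if anything falls off the work surface, if the arm or the gripper's body presses on something with over 40 N, if the wrist force passes 120 N, or if a joint passes its speed limit or range.

ROBOT

A 7-joint arm with a two-finger parallel gripper is mounted at the origin on the work surface. World frame = base frame: x ahead of the robot, y to its left, z up, the work surface at z = 0. Lengths are in m, angles in rad, forces in N, time in s.
With the tool pointing down it reaches from about 0.425 to 0.95 m from the base axis. Payload 4.7 kg.
Tool frame: the origin (TCP) lies between the finger pads; the fingertips stand 25 mm ahead of it and the grasp point (between the pads) lies 6 mm ahead of it (ctrl.tip_reach is the z of the fingertips in the tool frame, in m); z points along the fingers, y is the line along which they close (so a half turn about z gives the same grasp; the last joint's range is limited). The gripper opens to 85 mm and grips with 20 to 120 N. Pads are 22 mm wide; open, the fingers measure 114 mm over their backs; the gripper's body (76 mm by 85 mm) begins 54 mm behind the grasp point. The pads swing forward as they close: fully open they stand 13 mm farther back than shut.
Start: joints at [-1.205, 0.469, -0.049, 1.532, 0.024, 1.141, -0.082], TCP at [0.26, 0.623, 0.256] pointing down, gripper open.
Joint ranges: [-2.59, 2.59], [-0.33, 1.99], [-1.39, 1.29], [0.1, 2.45], [-1.04, 4.18], [0.21, 1.99], [-2.66, 2.66]. Speed limits (rad/s): [2.57, 2.57, 3.14, 3.14, 3.14, 3.14, 3.14].

INTERFACE

Orientations are given as a unit quaternion [x, y, z, w].
In Python, from station import ctrl gives the robot as it stands.
- The arm moves only by the tool step_arm, never from a script. Its argument "deltas" is a list of rows, each an object with "travel": the shift along the tool's x, y, z in mm, a list of three; "rotation": the turn, a rotation vector about the tool's x, y, z in rad, a list of three; "hand": the finger opening in mm, from 0 to 85.4. In form: [{"travel": [tx, ty, tz], "rotation": [rx, ry, rz], "hand": hand}, ...]. A call has 1 to 10 rows; each row is the pose to reach, as a shift and turn from the pose commanded when the call began, along the tool's axes at that moment; what a row does not reach only later rows make up. A row lasts 1/10 s, in which the tool goes at most 50 mm and 8.59 degrees, less where a joint would pass 70% of its speed; a pose out of reach is approached as far as the arm can. A call with a gripper value outside its range is refused whole. The fingers move at their own pace and stop on an object; "grip_force" is the grip in N (left out, the last holds). Time passes only in rows, so rows that repeat a pose let the fingers close. It gives the time, the measured TCP pose, the force, the opening and the grip force at its end, in the units of the state.
- ctrl.get_state(): the state, without advancing time (a new reading comes with each control period).
- ctrl.camera(name): name is "scene" or "top"; returns a dict with "img" (384x512x3 uint8, blue, green, red), "fx", "fy", "cx", "cy" (pixels), "rvec" (rotation vector, rad) and "tvec" (3), from world to camera coordinates, as OpenCV has them. Camera axes: x right, y down, z forward; pixel columns grow to the right and rows downward; lengths in m; the calibration is good to about 2 mm. A picture is of the moment at which its call begins. There is no depth.
- ctrl.sign_off(): hands the job in; it is judged then, once.
Trained networks look in a picture, given as the dict that the camera call returned (one of the last four; its "shot" number tells which), for a name from the list of things; names that differ only in an ending like _2 or _b are one class to them, and where a whole thing is asked for, a point or a joint stands for the part that bears it (a point fixed in the world has none). Each returns a list of dicts, best first, with "confidence" (0 to 1); they miss things now and then, are a little off and sometimes report something else, mostly with a low value. They report only what shows in the picture. A call takes as long as a camera call. They do not tell look-alikes from the thing itself.
- ctrl.trace(picture, target): "pixels" (384x512 bool, what is visible of it) and "rect" ([left, top, right, bottom] in pixels, round what is visible of it).
- ctrl.mark_of(picture, target): "location" ([column, row] in pixels: a listed point, or the origin of a listed thing).
The state is a dict: "t": time; "joint_pos": joint angles; "joint_velocities": joint speeds; "joint_torque": joint torques, N m; "ee_pos": TCP position; "tool_rot": TCP orientation; "wrist_force": force on the tool from outside, world axes, zero at the start; "ft_torque": the same for the moment, N m; "width": opening from 0.0 (shut) to 1.0 (fully open); "finger_force": force on a finger pad.
Only numpy, scipy, OpenCV 4.12 (cv2) and the standard library are available. Lean on these libraries where they do the work, as an engineer would, in place of code of your own. Each camera call takes 0.05 s, during which the arm holds its last target. There are 200 camera calls.

## Working session

There is one attempt and no reset: what is moved stays moved. The work goes in short steps, Python scripts to look and compute and a tool call to move; the robot and the scene stay as the last step left them, time stands still between calls to the robot, and variables do not carry over. Pictures are saved under pics/ and viewed, at most 10 in all, crops included, and the job is handed in when it is done.

Besides the shell and the picture viewer there is one more tool, called after "Request:" in YAML: its name, and indented under it one key for each argument. step_arm: Moves the arm, as the interface text tells. Its arguments: {"type":"object","properties":{"deltas":{"type":"array"},"grip_force":{"type":"number"}},"required":["deltas"]}

```bash
mkdir -p pics
cat > h.py <<'E'
import numpy as np, cv2
from station import ctrl
from scipy.spatial.transform import Rotation as R
def ray(c,px,z):
    Rm=cv2.Rodrigues(np.array(c["rvec"],float))[0]; t=np.array(c["tvec"],float).ravel()
    o=-Rm.T@t; d=Rm.T@np.array([(px[0]-c["cx"])/c["fx"],(px[1]-c["cy"])/c["fy"],1])
    return o+d*(z-o[2])/d[2]
def proj(c,P):
    K=np.array([[c["fx"],0,c["cx"]],[0,c["fy"],c["cy"]],[0,0,1.]])
    return cv2.projectPoints(np.array(P,float).reshape(-1,3),np.array(c["rvec"],float),np.array(c["tvec"],float),K,None)[0].reshape(-1,2)
E
python3 - <<'E'
from h import *
np.set_printoptions(precision=4,suppress=True)
Z=dict(wedge=0,wedge_tip=.001,wedge_back=.006,bare_foot=.006,bare_foot_top=.027,turntable=0,tin=0,magnet=0,hammer=0,wire_brush=0)
ims=[]
for n in("scene","top"):
    c=ctrl.camera(n); ims.append(c["img"]); cv2.imwrite(f"pics/{n}0.png",c["img"])
    cam=cv2.Rodrigues(np.array(c["rvec"],float))[0]; print(n,-cam.T@np.array(c["tvec"]).ravel(),c["fx"])
    for k,z in Z.items():
        for d in ctrl.mark_of(c,k)[:4]:
            print(k,round(d["confidence"],2),np.round(d["location"],1),ray(c,d["location"],z)[:2])
    for d in ctrl.trace(c,"wedge")[:4]: print("trace",round(d["confidence"],2),d["rect"],d["pixels"].sum())
cv2.imwrite("pics/both.png",cv2.resize(np.vstack(ims),None,fx=.78,fy=.78))
print(ctrl.get_state())
E
```

```text
scene [1.0097 0.8993 0.8946] 494.140736904346
wedge 0.85 [253.4 218.8] [0.5698 0.0151]
wedge 0.77 [316.7 192. ] [0.3593 0.005 ]
wedge 0.74 [284.1 297.2] [0.6339 0.2843]
wedge 0.54 [260.6 182.7] [ 0.4773 -0.1136]
wedge_tip 0.88 [273.6 186.6] [ 0.4541 -0.0773]
wedge_tip 0.87 [301.9 201.2] [0.4183 0.0193]
wedge_tip 0.82 [233.9 222.4] [0.6222 0.0027]
wedge_tip 0.82 [258.1 282.9] [0.6656 0.2187]
wedge_back 0.96 [331.8 178.2] [ 0.2898 -0.0203]
wedge_back 0.82 [245.1 173.8] [ 0.5003 -0.168 ]
wedge_back 0.79 [306.5 308.8] [0.6099 0.3405]
wedge_back 0.71 [238.6 223.9] [0.6161 0.0192]
bare_foot 0.74 [218.9 230.7] [0.6725 0.0168]
bare_foot_top 0.64 [216.9 231. ] [0.6854 0.0361]
turntable 0.95 [218.8 237.9] [0.6818 0.0352]
turntable 0.7 [220.2 228.9] [0.6643 0.0063]
tin 0.74 [298.9 245.5] [0.5172 0.1614]
magnet 0.91 [210.6 193.8] [ 0.6261 -0.1404]
magnet 0.45 [219.8 231. ] [0.6686 0.0131]
hammer 0.95 [188.7 139.6] [ 0.5723 -0.4371]
wire_brush 0.79 [370.5 322.1] [0.5064 0.4345]
wire_brush 0.47 [300.9 247.3] [0.5162 0.1693]
wire_brush 0.4 [238.8 224.1] [0.6134 0.0142]
trace 0.92 [236.9, 204.5, 274
[... 1243 characters left out ...]
[249.1, 235.8, 274.4, 274.2] 765
trace 0.63 [159.5, 163.3, 196.8, 186.6] 584
trace 0.6 [280.2, 201.5, 307.1, 228.7] 361
trace 0.58 [253.8, 180.7, 270.7, 208.8] 311
{'t': 1.2, 'joint_pos': array([-1.2049,  0.4686, -0.0486,  1.5325,  0.0241,  1.141 , -0.0823]), 'joint_velocities': array([-0.001 , -0.003 ,  0.0011,  0.0016, -0.0013, -0.0014, -0.    ]), 'joint_torque': array([  0.0001, -51.0149,  -0.0465, -23.8024,   0.0108,   0.0007,
        -0.    ]), 'ee_pos': array([0.2596, 0.6231, 0.2563]), 'tool_rot': array([ 0.1962,  0.9806,  0.    , -0.    ]), 'wrist_force': array([ 0.5159,  1.067 , -0.1238]), 'ft_torque': array([0.0012, 0.0301, 0.0113]), 'finger_force': 0.0, 'width': 0.9977837642968733}
```

View pics/top0.png

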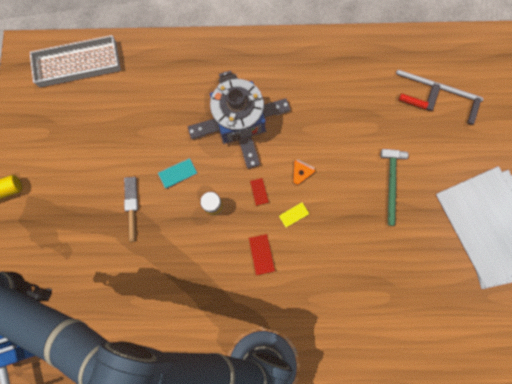

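View pics/scene0.png

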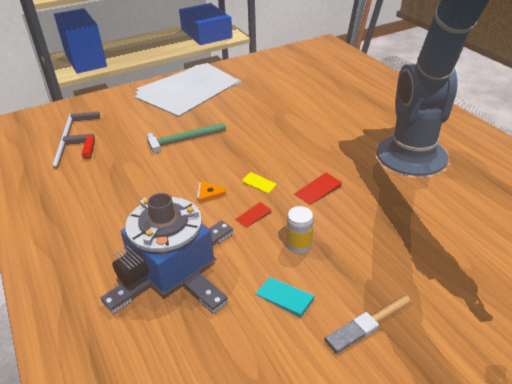

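Top picture: the red candidates are the small one at (260,192) and the large one at (262,256). The turquoise (177,173) and yellow (294,215) ones are excluded. The smaller red one, near the foot at (251,158), fits. I'll confirm it in an enlarged crop.

Run:
```python
from h import *
np.set_printoptions(precision=4,suppress=True)
c=ctrl.camera("top"); s=ctrl.camera("scene")
a=cv2.resize(c["img"][130:220,210:310],None,fx=5,fy=5,interpolation=cv2.INTER_CUBIC)
b=cv2.resize(s["img"][185:275,180:280],None,fx=3,fy=3,interpolation=cv2.INTER_CUBIC)
o=np.zeros((450,800,3),np.uint8); o[:,:500]=a; o[:270,500:]=b; cv2.imwrite("pics/crop.png",o)
for p,box in((c,(235,175,290,215)),(s,(230,198,280,230))):
    h=cv2.cvtColor(p["img"],cv2.COLOR_BGR2HSV); m=(((h[...,0]<6)|(h[...,0]>174))&(h[...,1]>170)).astype(np.uint8)
    k=np.zeros_like(m); x0,y0,x1,y1=box; k[y0:y1,x0:x1]=m[y0:y1,x0:x1]
    pts=np.argwhere(k)[:,::-1]
    W=np.array([ray(p,q,.006)[:2] for q in pts],np.float32)
    r=cv2.minAreaRect(W); print(len(pts),r,cv2.boxPoints(r).tolist(),W.mean(0))
# turntable outer points
for p in(c,s):
  for k in("turntable","bare_foot"):
    for d in ctrl.trace(p,k)[:2]: print(k,round(d["confidence"],2),d["rect"])
# rim circle in top
for f,z in(((238,104),.154),((251,164),.027),((228,76),.027),((284,106),.027),((193,131),.027)): print(f,ray(c,f,z)[:2])
```

```text
280 ((0.5624791383743286, 0.005981484428048134), (0.084125816822052, 0.04136394336819649), 11.863490104675293) [[0.5170628428459167, 0.01757437363266945], [0.5255665183067322, -0.022906042635440826], [0.6078954339027405, -0.005611404776573181], [0.599391758441925, 0.034869011491537094]] [0.5616 0.0062]
374 ((0.5646621584892273, 0.004735063761472702), (0.09527220577001572, 0.044674064964056015), 17.317113876342773) [[0.5125364661216736, 0.011880236677825451], [0.5258341431617737, -0.03076883777976036], [0.616787850856781, -0.002410109154880047], [0.6034901738166809, 0.040238965302705765]] [0.5654 0.0047]
turntable 0.96 [191.1, 72.9, 290.1, 166.0]
bare_foot 0.58 [188.8, 70.3, 288.2, 167.9]
turntable 0.8 [99.8, 194.9, 230.8, 312.1]
bare_foot 0.74 [98.4, 189.5, 233.1, 314.7]
bare_foot 0.67 [239.1, 204.1, 268.4, 228.1]
(238, 104) [0.8175 0.068 ]
(251, 164) [0.6529 0.0315]
(228, 76) [0.9771 0.11  ]
(284, 106) [ 0.8603 -0.086 ]
(193, 131) [0.7742 0.2313]
```

View pics/crop.png

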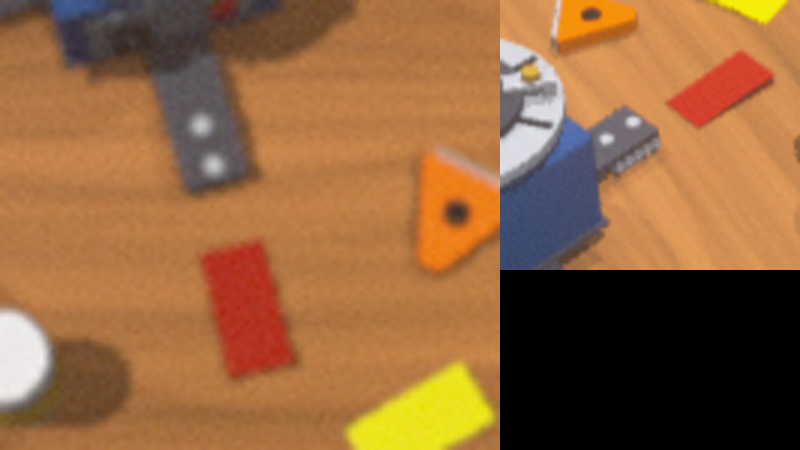

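The crop confirms it: the small red wedge is at top px (260,192). In the scene view its thick back faces the robot and its thin end faces the foot, whose outer edge is at about top px (254,167). Now I'll fit the poses.

```bash
cat >> h.py <<'E'
from scipy.optimize import minimize
def wedge_pts(p):
    x,y,a=p; P=np.array([[-.045,s,z] for s in(-.0225,.0225) for z in(0,.012)]+[[.045,s,z] for s in(-.0225,.0225) for z in(0,.002)])
    c,s=np.cos(a),np.sin(a); return np.c_[x+c*P[:,0]-s*P[:,1],y+s*P[:,0]+c*P[:,1],P[:,2]]
def redmask(p,box):
    h=cv2.cvtColor(cv2.GaussianBlur(p["img"],(3,3),0),cv2.COLOR_BGR2HSV); m=(((h[...,0]<7)|(h[...,0]>173))&(h[...,1]>150)).astype(np.uint8)
    k=np.zeros_like(m); x0,y0,x1,y1=box; k[y0:y1,x0:x1]=m[y0:y1,x0:x1]; return k
def fit_wedge(views,g):
    # silhouettes at 8x subpixel
    M=[(p,cv2.resize(redmask(p,b)[b[1]:b[3],b[0]:b[2]].astype(np.float32),None,fx=8,fy=8,interpolation=cv2.INTER_LINEAR)>.5,b) for p,b in views]
    def cost(q):
        t=0
        for p,m,b in M:
            u=(proj(p,wedge_pts(q))-np.array(b[:2])+.5)*8
            r=np.zeros(m.shape,np.uint8); cv2.fillConvexPoly(r,cv2.convexHull(np.round(u).astype(np.int32)),1)
            t+=1-(m&(r>0)).sum()/(m|(r>0)).sum()
        return t
    S=np.array([g,[g[0]+.008,g[1],g[2]],[g[0],g[1]+.008,g[2]],[g[0],g[1],g[2]+.15]])
    r=minimize(cost,g,method="Nelder-Mead",options=dict(initial_simplex=S,xatol=1e-4,fatol=1e-4)); return r.x,r.fun
E
python3 - <<'E'
from h import *
np.set_printoptions(precision=4,suppress=True)
c=ctrl.camera("top"); s=ctrl.camera("scene")
B=(235,170,290,218); C=(230,195,285,235)
for v in([(c,B)],[(s,C)],[(c,B),(s,C)]): print(fit_wedge(v,np.array([.563,.005,.22])))
f=lambda u,v,z=.027: ray(c,(210+u/5-.4,130+v/5-.4),z)[:2]
L1,L2,R1,R2=f(155,70),f(190,192),f(217,55),f(255,176)
print("top",L1,L2,R1,R2,"mid",(L2+R2)/2,"ang",np.degrees(np.arctan2(*(L1-L2)[::-1])),np.degrees(np.arctan2(*(R1-R2)[::-1])),"w",np.linalg.norm(L2-R2))
print("bolts",f(201,125,.03),f(213,165,.03))
g=lambda u,v,z=.027: ray(s,(180+(u-500)/3-.33,185+v/3-.33),z)[:2]
print("scene top outer corners",g(659,130),g(614,163),g(626,106),"bolts",g(634,121,.03),g(607,139,.03))
for k,P in(("bolt",0),):pass
h=cv2.cvtColor(c["img"],cv2.COLOR_BGR2GRAY)
E
```

```text
(array([0.5642, 0.006 , 0.2432]), np.float64(0.1520444083401029))
(array([0.566 , 0.0012, 0.2688]), np.float64(0.14555060602921377))
(array([0.5639, 0.0051, 0.216 ]), np.float64(0.31812956082345456))
top [0.7259 0.0665] [0.639  0.0432] [0.7359 0.0237] [ 0.6495 -0.0012] mid [0.6443 0.021 ] ang 15.049174849736328 16.099507707959972 w 0.0455780898187536
bolts [0.6853 0.0352] [0.6569 0.0273]
scene top outer corners [0.6456 0.0462] [0.6959 0.0635] [0.6571 0.0045] bolts [0.6605 0.0284] [0.6899 0.0371]
```

Request:
step_arm:
  deltas:
    - {"travel": [-25,-28,0],"rotation": [0,0,0.137],"hand": 10}
    - {"travel": [-51,-55,0],"rotation": [0,0,0.275],"hand": 10}
    - {"travel": [-76,-83,0],"rotation": [0,0,0.412],"hand": 10}
    - {"travel": [-102,-111,0],"rotation": [0,0,0.55],"hand": 10}
    - {"travel": [-127,-139,0],"rotation": [0,0,0.688],"hand": 10}
    - {"travel": [-152,-166,0],"rotation": [0,0,0.825],"hand": 10}
    - {"travel": [-178,-194,0],"rotation": [0,0,0.963],"hand": 10}
    - {"travel": [-203,-222,0],"rotation": [0,0,1.1],"hand": 10}
    - {"travel": [-229,-249,0],"rotation": [0,0,1.238],"hand": 10}
    - {"travel": [-254,-277,0],"rotation": [0,0,1.376],"hand": 10}

```text
t: 2.6
ee_pos: [0.388, 0.2683, 0.2566]
tool_rot: [0.776, 0.631, 0.0, -0.0]
wrist_force: [1.1, 1.2, -0.6]
width: 0.119
finger_force: 0.0
```

```bash
cat >> h.py <<'E'
np.set_printoptions(precision=4,suppress=True)
def need(pos,yaw_deg):
    """tool x at yaw_deg in world, tool z down; mm and rotvec in tool axes now"""
    s=ctrl.get_state(); r=R.from_quat(s["tool_rot"]); a=np.radians(yaw_deg)
    T=R.from_matrix(np.array([[np.cos(a),np.sin(a),0],[np.sin(a),-np.cos(a),0],[0,0,-1.]]))
    print("t",s["t"],"pos",s["ee_pos"],"F",s["wrist_force"],"w",s["width"],"J",s["joint_pos"])
    print("travel",r.inv().apply(np.array(pos)-s["ee_pos"])*1000,"rot",(r.inv()*T).as_rotvec())
E
python3 -c "
from h import *
print(ctrl.tip_reach); need([.491,-.0143,.15],15.5)"
```

```text
0.025
t 2.6 pos [0.388  0.2683 0.2566] F [ 1.0565  1.169  -0.5823] w 0.119006613022423 J [-0.9803  0.1303  0.317   2.0131 -0.0484  1.0042 -0.8454]
travel [-255.7296  158.5067  106.4444] rot [-0.0001 -0.0011  1.0947]
```

Request:
step_arm:
  deltas:
    - {"travel": [-29,18,5],"rotation": [0,0,0.125],"hand": 10}
    - {"travel": [-58,36,10],"rotation": [0,0,0.25],"hand": 10}
    - {"travel": [-87,54,15],"rotation": [0,0,0.375],"hand": 10}
    - {"travel": [-116,72,25],"rotation": [0,0,0.5],"hand": 10}
    - {"travel": [-145,90,40],"rotation": [0,0,0.625],"hand": 10}
    - {"travel": [-174,108,55],"rotation": [0,0,0.75],"hand": 10}
    - {"travel": [-203,126,75],"rotation": [0,0,0.875],"hand": 10}
    - {"travel": [-232,144,95],"rotation": [0,0,1.0],"hand": 10}
    - {"travel": [-255.7,158.5,106],"rotation": [0,0,1.095],"hand": 10}
    - {"travel": [-255.7,158.5,106],"rotation": [0,0,1.095],"hand": 10}

```text
t: 3.6
ee_pos: [0.4921, -0.0163, 0.1493]
tool_rot: [0.991, 0.134, -0.001, 0.001]
wrist_force: [-0.4, 0.6, -0.1]
width: 0.117
finger_force: 0.0
```

```bash
python3 -c "
from h import *
need([.491,-.0143,.031],15.5)"
```

```text
t 3.6 pos [ 0.4921 -0.0163  0.1493] F [-0.3558  0.5539 -0.0633] w 0.11715439789728259 J [-0.5627  0.3479  0.626   2.0954 -0.2832  0.7818 -1.0642]
travel [ -0.3177  -2.5675 118.3213] rot [ 0.0025  0.002  -0.0021]
```

Request:
step_arm:
  deltas:
    - {"travel": [-0.3,-2.5,30],"rotation": [0.0025,0.002,0],"hand": 10}
    - {"travel": [-0.3,-2.5,60],"rotation": [0.0025,0.002,0],"hand": 10}
    - {"travel": [-0.3,-2.5,85],"rotation": [0.0025,0.002,0],"hand": 10}
    - {"travel": [-0.3,-2.5,105],"rotation": [0.0025,0.002,0],"hand": 10}
    - {"travel": [-0.3,-2.5,114],"rotation": [0.0025,0.002,0],"hand": 10}
    - {"travel": [-0.3,-2.5,118],"rotation": [0.0025,0.002,0],"hand": 10}
    - {"travel": [-0.3,-2.5,118],"rotation": [0.0025,0.002,0],"hand": 10}

```text
t: 4.3
ee_pos: [0.4914, -0.0097, 0.0326]
tool_rot: [0.99, 0.138, 0.001, -0.002]
wrist_force: [-0.3, 0.5, -0.3]
width: 0.112
finger_force: 0.0
```

Run:
```python
from h import *
need([.491,-.0143,.031],15.5)
c=ctrl.camera("top"); s=ctrl.camera("scene")
o=np.zeros((450,800,3),np.uint8); o[:,:500]=cv2.resize(c["img"][140:230,210:310],None,fx=5,fy=5,interpolation=cv2.INTER_CUBIC)
o[:360,500:]=cv2.resize(s["img"][170:290,200:300],None,fx=3,fy=3,interpolation=cv2.INTER_CUBIC); cv2.imwrite("pics/low.png",o)
print(fit_wedge([(s,(230,195,285,235))],np.array([.5645,.005,.24])))
```

```text
t 4.3 pos [ 0.4914 -0.0097  0.0326] F [-0.2723  0.4629 -0.3068] w 0.11227975642777693 J [-0.4286  0.5431  0.4639  2.1631 -0.4801  0.5325 -0.897 ]
travel [-1.6622  4.351   1.6005] rot [-0.0028 -0.0026  0.006 ]
(array([0.5648, 0.0024, 0.2098]), np.float64(0.11560435022026427))
```

View pics/low.png

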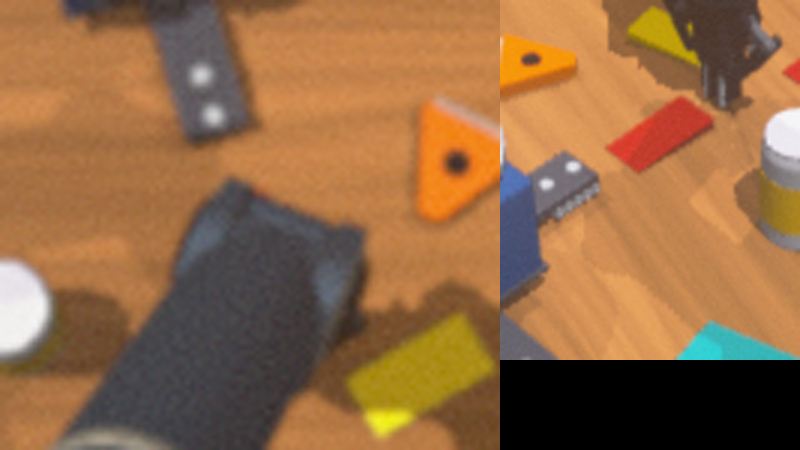

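Scene crop: the fingers stand just behind the wedge's thick back at about crop (722,95), with the wedge at (660,135) pointing at the foot (570,180). The TCP is about 4 mm off laterally, so I'll correct that first.

Request:
step_arm:
  deltas:
    - {"travel": [0,0,0],"rotation": [0,0,0],"hand": 10}
    - {"travel": [0,0,0],"rotation": [0,0,0],"hand": 10}

```text
t: 4.6
ee_pos: [0.4915, -0.0099, 0.0329]
tool_rot: [0.99, 0.138, 0.001, -0.001]
wrist_force: [0.4, 0.5, -0.1]
width: 0.116
finger_force: 0.0
```

```bash
python3 -c "
from h import *
need([.491,-.0145,.031],15.5)"
```

```text
t 4.6 pos [ 0.4915 -0.0099  0.0329] F [ 0.3504  0.5247 -0.1364] w 0.11635170777656015 J [-0.4288  0.5425  0.4645  2.1632 -0.4803  0.5323 -0.8968]
travel [-1.7425  4.302   1.8912] rot [-0.0025 -0.0033  0.0055]
```

Request:
step_arm:
  deltas:
    - {"travel": [-1.7,4.3,2],"rotation": [-0.0025,-0.003,0.0055],"hand": 10}
    - {"travel": [-1.7,4.3,2],"rotation": [-0.0025,-0.003,0.0055],"hand": 10}
    - {"travel": [5,4.3,2],"rotation": [-0.0025,-0.003,0.0055],"hand": 10}
    - {"travel": [10,4.3,2],"rotation": [-0.0025,-0.003,0.0055],"hand": 10}
    - {"travel": [15,4.3,2],"rotation": [-0.0025,-0.003,0.0055],"hand": 10}
    - {"travel": [20,4.3,2],"rotation": [-0.0025,-0.003,0.0055],"hand": 10}
    - {"travel": [25,4.3,2],"rotation": [-0.0025,-0.003,0.0055],"hand": 10}
    - {"travel": [30,4.3,2],"rotation": [-0.0025,-0.003,0.0055],"hand": 10}
    - {"travel": [35,4.3,2],"rotation": [-0.0025,-0.003,0.0055],"hand": 10}
    - {"travel": [40,4.3,2],"rotation": [-0.0025,-0.003,0.0055],"hand": 10}

```text
t: 5.6
ee_pos: [0.5311, -0.003, 0.0302]
tool_rot: [0.991, 0.135, -0.001, -0.0]
wrist_force: [-1.1, -0.8, -0.5]
width: 0.12
finger_force: 0.3
```

Run:
```python
from h import *
need([.583,.0110,.031],15.5)
s=ctrl.camera("scene")
cv2.imwrite("pics/p1.png",cv2.resize(s["img"][180:280,180:290],None,fx=5,fy=5,interpolation=cv2.INTER_CUBIC))
print(fit_wedge([(s,(215,195,285,240))],np.array([.584,.009,.24])))
```

```text
t 5.6 pos [ 0.5311 -0.003   0.0302] F [-1.1018 -0.809  -0.5282] w 0.12020942404891918 J [-0.4343  0.5933  0.4715  2.0719 -0.479   0.5833 -0.9255]
travel [53.7331  0.3646 -0.8087] rot [-0.0001  0.001  -0.0001]
(array([0.5859, 0.0099, 0.2808]), np.float64(0.09325350369602303))
```

View pics/p1.png

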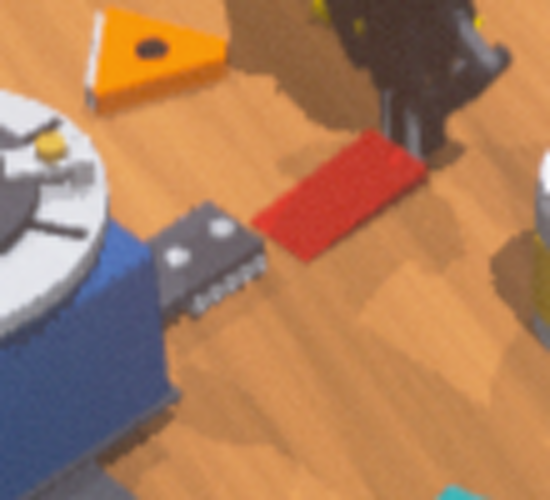

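The wedge is square to the fingers. Its tip, at crop (280,240), heads straight at the foot (235,245) with about 20 mm to go. I'll keep pushing.

Request:
step_arm:
  deltas:
    - {"travel": [5,0,0],"rotation": [0,0,0],"hand": 10}
    - {"travel": [10,0,0],"rotation": [0,0,0],"hand": 10}
    - {"travel": [15,0,0],"rotation": [0,0,0],"hand": 10}
    - {"travel": [20,0,0],"rotation": [0,0,0],"hand": 10}
    - {"travel": [25,0,0],"rotation": [0,0,0],"hand": 10}
    - {"travel": [30,0,0],"rotation": [0,0,0],"hand": 10}
    - {"travel": [35,0,0],"rotation": [0,0,0],"hand": 10}
    - {"travel": [39,0,0],"rotation": [0,0,0],"hand": 10}
    - {"travel": [42,0,0],"rotation": [0,0,0],"hand": 10}
    - {"travel": [42,0,0],"rotation": [0,0,0],"hand": 10}

```text
t: 6.65
ee_pos: [0.5719, 0.0081, 0.0304]
tool_rot: [0.991, 0.135, -0.0, 0.0]
wrist_force: [0.3, -0.4, 0.3]
width: 0.118
finger_force: 0.0
```

Request:
step_arm:
  deltas:
    - {"travel": [1,0,0],"rotation": [0,0,0],"hand": 10}
    - {"travel": [2,0,0],"rotation": [0,0,0],"hand": 10}
    - {"travel": [3,0,0],"rotation": [0,0,0],"hand": 10}
    - {"travel": [3,0,0],"rotation": [0,0,0],"hand": 10}

```text
t: 7.05
ee_pos: [0.5741, 0.0087, 0.0303]
tool_rot: [0.991, 0.135, -0.0, 0.0]
wrist_force: [-1.4, -0.7, 1.6]
width: 0.123
finger_force: 0.6
```

Request:
step_arm:
  deltas:
    - {"travel": [1,0,0],"rotation": [0,0,0],"hand": 10}
    - {"travel": [2,0,0],"rotation": [0,0,0],"hand": 10}
    - {"travel": [2,0,0],"rotation": [0,0,0],"hand": 10}

```text
t: 7.35
ee_pos: [0.5763, 0.0094, 0.0303]
tool_rot: [0.991, 0.135, -0.0, 0.0]
wrist_force: [-0.9, -0.8, 0.1]
width: 0.113
finger_force: 0.4
```

Request:
step_arm:
  deltas:
    - {"travel": [1,0,0],"rotation": [0,0,0],"hand": 10}
    - {"travel": [2,0,0],"rotation": [0,0,0],"hand": 10}
    - {"travel": [3,0,0],"rotation": [0,0,0],"hand": 10}
    - {"travel": [3,0,0],"rotation": [0,0,0],"hand": 10}

```text
t: 7.75
ee_pos: [0.5792, 0.0102, 0.0303]
tool_rot: [0.991, 0.135, -0.0, 0.0]
wrist_force: [-1.0, -0.8, 0.1]
width: 0.118
finger_force: 0.4
```

Request:
step_arm:
  deltas:
    - {"travel": [1,0,0],"rotation": [0,0,0],"hand": 10}
    - {"travel": [2,0,0],"rotation": [0,0,0],"hand": 10}
    - {"travel": [2,0,0],"rotation": [0,0,0],"hand": 10}

```text
t: 8.05
ee_pos: [0.5808, 0.0106, 0.0303]
tool_rot: [0.991, 0.135, -0.001, 0.0]
wrist_force: [-2.4, -0.4, 2.0]
width: 0.113
finger_force: 0.9
```

Request:
step_arm:
  deltas:
    - {"travel": [1,0,0],"rotation": [0,0,0],"hand": 10}
    - {"travel": [2,0,0],"rotation": [0,0,0],"hand": 10}
    - {"travel": [2,0,0],"rotation": [0,0,0],"hand": 10}

```text
t: 8.35
ee_pos: [0.582, 0.0109, 0.0302]
tool_rot: [0.991, 0.135, -0.001, -0.0]
wrist_force: [-5.5, -1.4, 4.0]
width: 0.115
finger_force: 2.6
```

Contact at 5.7 N. Tightening gently.

Request:
step_arm:
  deltas:
    - {"travel": [1,0,0],"rotation": [0,0,0],"hand": 10}
    - {"travel": [1,0,0],"rotation": [0,0,0],"hand": 10}
    - {"travel": [1,0,0],"rotation": [0,0,0],"hand": 10}

```text
t: 8.65
ee_pos: [0.5825, 0.011, 0.0301]
tool_rot: [0.991, 0.135, -0.002, -0.0]
wrist_force: [-6.0, -1.3, 4.7]
width: 0.117
finger_force: 2.9
```

Request:
step_arm:
  deltas:
    - {"travel": [1,0,0],"rotation": [0,0,0],"hand": 10}
    - {"travel": [1,0,0],"rotation": [0,0,0],"hand": 10}
    - {"travel": [1,0,0],"rotation": [0,0,0],"hand": 10}

```text
t: 8.95
ee_pos: [0.583, 0.0112, 0.0301]
tool_rot: [0.991, 0.135, -0.002, -0.0]
wrist_force: [-6.1, -1.1, 4.8]
width: 0.117
finger_force: 3.4
```

Request:
step_arm:
  deltas:
    - {"travel": [1,0,0],"rotation": [0,0,0],"hand": 10}
    - {"travel": [1,0,0],"rotation": [0,0,0],"hand": 10}
    - {"travel": [1,0,0],"rotation": [0,0,0],"hand": 10}

```text
t: 9.25
ee_pos: [0.5834, 0.0113, 0.03]
tool_rot: [0.991, 0.134, -0.003, -0.0]
wrist_force: [-7.8, -2.0, 6.0]
width: 0.117
finger_force: 4.1
```

Request:
step_arm:
  deltas:
    - {"travel": [1,0,0],"rotation": [0,0,0],"hand": 10}
    - {"travel": [1,0,0],"rotation": [0,0,0],"hand": 10}
    - {"travel": [1,0,0],"rotation": [0,0,0],"hand": 10}

```text
t: 9.55
ee_pos: [0.5839, 0.0114, 0.0299]
tool_rot: [0.991, 0.134, -0.003, -0.0]
wrist_force: [-9.4, -2.1, 6.5]
width: 0.119
finger_force: 4.6
```

Run:
```python
from h import *
need([.583,.0112,.031],15.5)
s=ctrl.camera("scene")
for k,z in(("bare_foot_top",.027),("wedge_back",.006)):
    for d in ctrl.mark_of(s,k)[:4]: print(k,d["confidence"],d["location"],ray(s,d["location"],z)[:2])
cv2.imwrite("pics/p2.png",cv2.resize(s["img"][180:280,160:270],None,fx=5,fy=5,interpolation=cv2.INTER_CUBIC))
```

```text
t 9.55 pos [0.5839 0.0114 0.0299] F [-9.4232 -2.0821  6.5166] w 0.11850069525756138 J [-0.4429  0.6564  0.479   1.9435 -0.4757  0.6616 -0.9656]
travel [-0.9292 -0.0273 -1.0486] rot [-0.0016  0.0066 -0.0008]
bare_foot_top 0.76 [218.7, 228.7] [0.6778 0.0307]
wedge_back 0.74 [331.3, 178.1] [ 0.2908 -0.0215]
wedge_back 0.67 [303.7, 310.7] [0.618  0.3418]
wedge_back 0.62 [245.7, 222.0] [0.5964 0.022 ]
wedge_back 0.55 [244.1, 176.7] [ 0.5094 -0.1567]
```

View pics/p2.png

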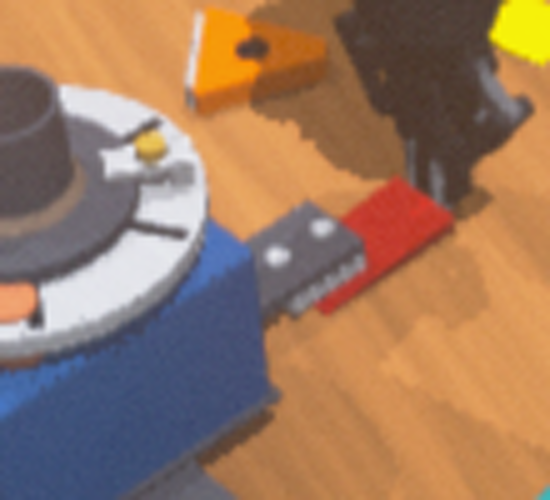

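The wedge lies squarely under the foot, with its red body showing beyond the foot's outer edge at crop (345,260). I'll push a little tighter, to about 12 N.

Request:
step_arm:
  deltas:
    - {"travel": [1,0,0],"rotation": [0,0,0],"hand": 10}
    - {"travel": [1.5,0,0],"rotation": [0,0,0],"hand": 10}
    - {"travel": [1.5,0,0],"rotation": [0,0,0],"hand": 10}
    - {"travel": [1.5,0,0],"rotation": [0,0,0],"hand": 10}

```text
t: 10.1
ee_pos: [0.5845, 0.0115, 0.0298]
tool_rot: [0.991, 0.134, -0.004, -0.0]
wrist_force: [-11.3, -2.5, 7.7]
width: 0.115
finger_force: 5.5
```

Request:
step_arm:
  deltas:
    - {"travel": [-3,0,0],"rotation": [0,0,0],"hand": 10}
    - {"travel": [-6,0,0],"rotation": [0,0,0],"hand": 10}
    - {"travel": [-10,0,0],"rotation": [0,0,0],"hand": 10}
    - {"travel": [-18,0,0],"rotation": [0,0,0],"hand": 10}
    - {"travel": [-25,0,0],"rotation": [0,0,0],"hand": 10}
    - {"travel": [-25,0,-15],"rotation": [0,0,0],"hand": 8}
    - {"travel": [-25,0,-40],"rotation": [0,0,0],"hand": 4}
    - {"travel": [-25,0,-60],"rotation": [0,0,0],"hand": 0}
    - {"travel": [-25,0,-60],"rotation": [0,0,0],"hand": 0}
    - {"travel": [-25,0,-60],"rotation": [0,0,0],"hand": 0}

```text
t: 11.1
ee_pos: [0.5645, 0.0062, 0.0913]
tool_rot: [0.991, 0.135, 0.0, -0.0]
wrist_force: [-0.3, 0.1, -0.0]
width: -0.003
finger_force: 0.0
```

Run:
```python
from h import *
need([.669,.0305,.075],15.5)
s=ctrl.camera("scene"); c=ctrl.camera("top")
o=np.zeros((500,800,3),np.uint8); o[:500,:400]=cv2.resize(s["img"][180:280,180:260],None,fx=5,fy=5,interpolation=cv2.INTER_CUBIC)
o[:500,400:]=cv2.resize(c["img"][120:220,220:300],None,fx=5,fy=5,interpolation=cv2.INTER_CUBIC)
cv2.imwrite("pics/p3.png",o)
```

```text
t 11.1 pos [0.5645 0.0062 0.0913] F [-0.3281  0.1353 -0.0317] w -0.0028376978024599172 J [-0.4959  0.5398  0.5464  1.9714 -0.4085  0.7386 -1.0058]
travel [107.1827   4.4946  16.3694] rot [-0.0001 -0.0009 -0.    ]
```

View pics/p3.png

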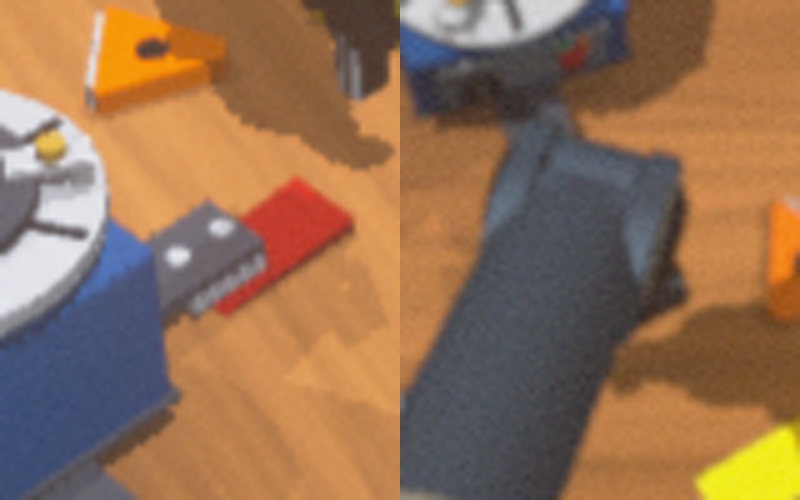

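The wedge stayed put and the foot hasn't moved: its corner is at crop (265,245), as before. Next I'll press on the foot top between the bolts (180,257) and (222,228).

Request:
step_arm:
  deltas:
    - {"travel": [15,1,-5],"rotation": [0,0,0],"hand": 0}
    - {"travel": [35,2,-5],"rotation": [0,0,0],"hand": 0}
    - {"travel": [55,3,-5],"rotation": [0,0,0],"hand": 0}
    - {"travel": [75,4,-5],"rotation": [0,0,0],"hand": 0}
    - {"travel": [90,4.5,-5],"rotation": [0,0,0],"hand": 0}
    - {"travel": [100,4.5,0],"rotation": [0,0,0],"hand": 0}
    - {"travel": [105,4.5,5],"rotation": [0,0,0],"hand": 0}
    - {"travel": [105,4.5,12],"rotation": [0,0,0],"hand": 0}
    - {"travel": [105,4.5,20],"rotation": [0,0,0],"hand": 0}
    - {"travel": [105,4.5,20],"rotation": [0,0,0],"hand": 0}

```text
t: 12.2
ee_pos: [0.6646, 0.0294, 0.0684]
tool_rot: [0.991, 0.134, -0.002, -0.0]
wrist_force: [0.3, -0.3, -0.6]
width: 0.0
finger_force: 0.0
```

Run:
```python
from h import *
need([.668,.0303,.052],15.5)
s=ctrl.camera("scene")
cv2.imwrite("pics/p4.png",cv2.resize(s["img"][140:280,140:290],None,fx=4,fy=4,interpolation=cv2.INTER_CUBIC))
```

```text
t 12.2 pos [0.6646 0.0294 0.0684] F [ 0.3192 -0.3199 -0.5959] w 0.0003628228574089985 J [-0.4577  0.7041  0.5168  1.7293 -0.4469  0.8328 -1.0365]
travel [ 3.5515  0.0721 16.4074] rot [-0.0009  0.0046 -0.0008]
```

View pics/p4.png

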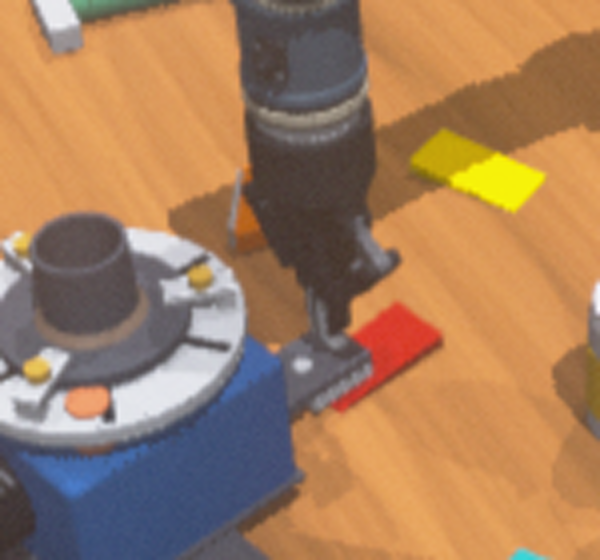

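The fingertips hang just above the foot top at crop (335,340), and the gripper is well clear of the faceplate. Lowering now.

Request:
step_arm:
  deltas:
    - {"travel": [3,0,4],"rotation": [0,0,0],"hand": 0}
    - {"travel": [3,0,8],"rotation": [0,0,0],"hand": 0}
    - {"travel": [3,0,11],"rotation": [0,0,0],"hand": 0}
    - {"travel": [3,0,13],"rotation": [0,0,0],"hand": 0}
    - {"travel": [3,0,13],"rotation": [0,0,0],"hand": 0}

```text
t: 12.75
ee_pos: [0.6691, 0.0304, 0.0568]
tool_rot: [0.991, 0.135, -0.001, 0.0]
wrist_force: [0.2, 0.7, 0.9]
width: -0.003
finger_force: 0.0
```

Request:
step_arm:
  deltas:
    - {"travel": [0,0,1],"rotation": [0,0,0],"hand": 0}
    - {"travel": [0,0,2],"rotation": [0,0,0],"hand": 0}
    - {"travel": [0,0,3],"rotation": [0,0,0],"hand": 0}
    - {"travel": [0,0,3],"rotation": [0,0,0],"hand": 0}

```text
t: 13.15
ee_pos: [0.6692, 0.0305, 0.0541]
tool_rot: [0.991, 0.135, -0.001, 0.0]
wrist_force: [-0.1, 0.5, -0.3]
width: -0.001
finger_force: 0.0
```

Request:
step_arm:
  deltas:
    - {"travel": [0,0,1],"rotation": [0,0,0],"hand": 0}
    - {"travel": [0,0,2],"rotation": [0,0,0],"hand": 0}
    - {"travel": [0,0,3],"rotation": [0,0,0],"hand": 0}
    - {"travel": [0,0,3],"rotation": [0,0,0],"hand": 0}

```text
t: 13.55
ee_pos: [0.6693, 0.0304, 0.0512]
tool_rot: [0.991, 0.135, -0.0, 0.0]
wrist_force: [-0.2, -0.3, -1.0]
width: 0.002
finger_force: 0.0
```

Request:
step_arm:
  deltas:
    - {"travel": [0,0,1],"rotation": [0,0,0],"hand": 0}
    - {"travel": [0,0,2],"rotation": [0,0,0],"hand": 0}
    - {"travel": [0,0,2],"rotation": [0,0,0],"hand": 0}

```text
t: 13.85
ee_pos: [0.6694, 0.0304, 0.051]
tool_rot: [0.991, 0.135, -0.0, -0.001]
wrist_force: [-4.3, 0.3, 11.8]
width: -0.0
finger_force: 5.4
```

Request:
step_arm:
  deltas:
    - {"travel": [0,0,0.7],"rotation": [0,0,0],"hand": 0}
    - {"travel": [0,0,0.7],"rotation": [0,0,0],"hand": 0}
    - {"travel": [0,0,0.7],"rotation": [0,0,0],"hand": 0}
    - {"travel": [0,0,0.7],"rotation": [0,0,0],"hand": 0}
    - {"travel": [0,0,0.7],"rotation": [0,0,0],"hand": 0}

```text
t: 14.35
ee_pos: [0.6693, 0.0304, 0.0509]
tool_rot: [0.991, 0.135, -0.0, -0.001]
wrist_force: [-6.5, 0.4, 14.2]
width: -0.0
finger_force: 7.2
```

The foot carries 14 N with 0.1 mm of give, so it doesn't rock. I'll release, back off up and clear, then check.

Request:
step_arm:
  deltas:
    - {"travel": [0,0,-3],"rotation": [0,0,0],"hand": 0}
    - {"travel": [0,0,-10],"rotation": [0,0,0],"hand": 0}
    - {"travel": [-3,0,-25],"rotation": [0,0,0],"hand": 0}
    - {"travel": [-15,0,-45],"rotation": [0,0,0],"hand": 0}
    - {"travel": [-40,0,-75],"rotation": [0,0,0],"hand": 0}
    - {"travel": [-75,0,-105],"rotation": [0,0,0],"hand": 0}
    - {"travel": [-110,0,-140],"rotation": [0,0,0],"hand": 0}
    - {"travel": [-150,0,-170],"rotation": [0,0,0],"hand": 0}
    - {"travel": [-170,0,-180],"rotation": [0,0,0],"hand": 0}
    - {"travel": [-170,0,-180],"rotation": [0,0,0],"hand": 0}

```text
t: 15.35
ee_pos: [0.504, -0.0163, 0.2311]
tool_rot: [0.991, 0.134, 0.001, -0.001]
wrist_force: [-0.2, 0.1, -0.1]
width: -0.001
finger_force: 0.0
```

Run:
```python
from h import *
need([.5,0,.2],15.5)
s=ctrl.camera("scene"); c=ctrl.camera("top")
o=np.zeros((500,800,3),np.uint8); o[:500,:400]=cv2.resize(s["img"][180:280,180:260],None,fx=5,fy=5,interpolation=cv2.INTER_CUBIC)
o[:384,400:]=cv2.resize(s["img"],(400,300))[0:0].shape and 0
o[:300,400:]=cv2.resize(s["img"],(400,300)); cv2.imwrite("pics/p5.png",o)
for k,z in(("wedge_back",.006),("bare_foot_top",.027)):
    for d in ctrl.mark_of(s,k)[:4]: print(k,d["confidence"],d["location"],ray(s,d["location"],z)[:2])
```

```text
t 15.35 pos [ 0.504  -0.0163  0.2311] F [-0.1993  0.132  -0.0554] w -0.0011472905883235453 J [-0.6282  0.2465  0.6905  1.9926 -0.194   0.9644 -1.1445]
travel [  0.3441 -16.7461  31.1207] rot [-0.0023 -0.0028 -0.0027]
wedge_back 0.87 [246.0, 220.2] [0.5925 0.0161]
wedge_back 0.77 [244.4, 175.5] [ 0.5059 -0.1615]
wedge_back 0.73 [303.1, 308.0] [0.6153 0.335 ]
wedge_back 0.6 [331.3, 177.9] [ 0.2902 -0.0223]
bare_foot_top 0.67 [218.8, 227.3] [0.6753 0.0261]
```

View pics/p5.png

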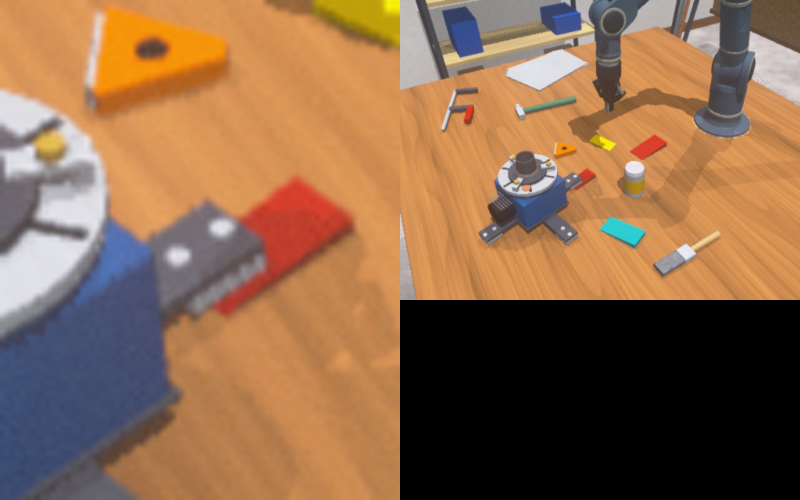

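The wedge is still under the foot: its back corner is at crop (352,222), unchanged. Nothing else has moved and the arm is clear.

```bash
python3 -c "
from station import ctrl
print(ctrl.sign_off())"
```

```text
the job is handed in; nothing more can be done
None
```

I pushed the small red wedge under the bare foot with about 12 N and pressed the foot top at 14 N; it gave only about 0.1 mm and the wedge stayed in place. The arm was clear when I handed the job in at about 15 s; no verdict came back.

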